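# Switch the bench supply to the green range

### The job

The grey bench supply on the desk is still on its red range: of its three interlocked keys the red one is latched down. Press the green key fully home so that it latches and the red key pops up, leaving the white key unpressed, then let go and move clear.

Things in the scene. Friction and masses are not known exactly. Their poses are not given: they have to be found in the camera images.
- green_key_top (a point): Centre of the top face of the green plastic key cap; moves with it. Cap 34 mm (x) by 30 mm (y); z up, x to the back of the box. It is one of three equal caps (red, green, white, any order) in a row along y, 54 mm centre to centre, on top of a grey box fixed on the desk. A cap that is up stands 18 mm above the box's deck, a latched one 8 mm. All else on the deck is under 4 mm high.
- green_key (a joint): How far the green key is pressed straight down, m: 0 up (its start), 0.010 fully home, at a hard stop. Springs snap every key to the nearer end of its travel. The interlock lets any two keys together be down by 13 mm at most, so pressing one home drives the latched one past its middle, and it pops up; the pressed key stays down. The press takes 3 to 5 N.
- red_key (a joint): How far the red key (same size and travel) is down, m, counted from its latched start: 0 is latched, -0.010 is fully up. The box is 230 mm wide (y) by 150 mm deep (x), its deck 56 mm above the desk; the row of keys lies 34 mm from the deck's middle towards the front, the side nearer the robot. Loose things round the box are lower than its deck.
- white_key (a joint): How far the white key (same size and travel) is pressed down, m: it starts up at 0 and is to stay up.

How it is judged (in metres and radians):
At the end, for the whole second after the job is handed in: The green key is latched down (within 2 mm of fully home) and the red and white keys are up (within 2 mm of fully up) (value of joint green_key above 0.008 m and value of joint red_key below -0.008 m and value of joint white_key below 0.002 m); the robot touches nothing.
It fails at once if the white key was pressed past half its travel (value of joint white_key above 0.005 m).
It also fails if it takes over 24 s, if anything falls off the work surface, if the arm or the gripper's body presses on something with over 40 N, if the wrist force passes 120 N, or if a joint passes its speed limit or range.

### The arm

A 6-joint arm with a two-finger parallel gripper is mounted at the origin on a cart in front of the work surface, level with it; the furniture and walls round the work are solid. World frame = base frame: x ahead of the robot, y to its left, z up, the work surface at z = 0. Lengths are in mm, angles in rad, forces in N, time in s.
With the tool pointing down it reaches from about 300 to 875 mm from the base axis. Payload 6.4 kg.
Tool frame: the origin (TCP) lies midway between the tips of the shut fingers; the grasp point (between the pads) lies 19 mm behind it (r.tcp_to_grasp is the distance from the TCP to the grasp point, in mm); z points along the fingers, y is the line along which they close (so a half turn about z gives the same grasp; the last joint's range is limited). The gripper opens to 85 mm and grips with 20 to 120 N. Pads are 22 mm wide; open, the fingers measure 114 mm over their backs; the gripper's body (76 mm by 85 mm) begins 54 mm behind the grasp point. The pads swing forward as they close: fully open they stand 13 mm farther back than shut.
Start: joints at [1.016, 0.181, 1.607, -0, 1.354, -0.206], TCP at [196.507, 540.394, 196.688] pointing down, gripper open.
Joint ranges: [-2.99, 2.99], [-0.89, 2.07], [0.3, 2.58], [-1.14, 4.28], [0, 2.63], [-3.12, 3.12]. Speed limits (rad/s): [2.57, 2.57, 3.01, 3.14, 3.14, 3.14].

### API

Orientations are given as a rotation vector (axis times angle).
In Python, from cell import sensors, capture, camera_info, ticket, r gives the robot as it stands. The module is installed in compiled form; this text tells all that it offers.
- The arm moves only by the tool step_arm, never from a script. Its argument "deltas" is a list of rows, each a list of 5 numbers: the finger opening in mm, from 0 to 85.4, then the shift along the world's x, y, z in mm, then the turn about the world's z in degrees. A call has exactly 8 rows; each row shifts and turns the commanded pose from where the row before left it; what a row does not reach is not made up. A row lasts 1/10 s, in which the tool goes at most 50 mm and 8.59 degrees, less where a joint would pass 70% of its speed; a pose out of reach is approached as far as the arm can. A call with a gripper value outside its range is refused whole. The fingers move at their own pace and stop on an object; the grip force is fixed at half the most. Time passes only in rows, so rows that do not move let the fingers close, or fill a call up. It gives the time, the measured TCP pose, the force, the opening and the grip force at its end, in the units of the state.
- sensors.get_state(): the state, without advancing time (a new reading comes with each control period).
- capture(name): name is "scene" or "top" or "wrist"; returns the picture (400x640x3 uint8, red, green, blue); there is no depth.
- camera_info(name): a dict with "camera_matrix" (3x3 intrinsics, pixels), "distortion" ([k1, k2, p1, p2, k3] as OpenCV has them; the pictures are not rectified), "world_to_cam" (4x4, takes a point from world to camera coordinates). Camera axes: x right, y down, z forward; pixel columns grow to the right and rows downward; lengths in mm; the calibration is good to about 2 mm. A picture is of the moment at which its call begins: read the wrist's pose just before it. camera_info takes no time and is no camera call; for the wrist camera it gives the pose at the moment of the call.
- ticket.job_done(): hands the job in; it is judged then, once.
The state is a dict: "time": time; "joints": joint angles; "qvel": joint speeds; "joint_efforts": joint torques, N m; "position": TCP position; "tool_rot": TCP orientation; "contact_force": force on the tool from outside, world axes, zero at the start; "wrist_torque": the same for the moment, N m; "finger_gap": finger opening in mm; "grip_force": force on a finger pad.
Only numpy, scipy, OpenCV 4.12 (cv2) and the standard library are available. Lean on these libraries where they do the work, as an engineer would, in place of code of your own. Each camera call takes 0.05 s, during which the arm holds its last target. There are 200 camera calls.

## Working session

There is one attempt and no reset: what is moved stays moved. The work goes in short steps, Python scripts to look and compute and a tool call to move; the robot and the scene stay as the last step left them, time stands still between calls to the robot, and variables do not carry over. Pictures are saved under pics/ and viewed, at most 10 in all, crops included, and the job is handed in when it is done.

Besides the shell and the picture viewer there is one more tool, called after "Call:" by a JSON object that holds its "method" and its "body", one argument or row to a line. step_arm: Moves the arm, as the interface text tells. Its arguments: {"type":"object","properties":{"deltas":{"type":"array"}},"required":["deltas"]}

```bash
mkdir -p pics
cat > h.py <<'E'
import numpy as np, cv2
from cell import sensors, capture, camera_info, ticket, r
def ray(ci,uv,z):
    K=np.array(ci["camera_matrix"],float);D=np.array(ci["distortion"],float);T=np.array(ci["world_to_cam"],float)
    p=cv2.undistortPoints(np.array([[uv]],float),K,D)[0,0]
    R=T[:3,:3];c=-R.T@T[:3,3];d=R.T@np.array([p[0],p[1],1]);return c+d*(z-c[2])/d[2]
E
python3 - <<'E'
from h import *
a=[]
for n in("scene","top"):
    im=capture(n);np.save(f"pics/{n}.npy",im);cv2.imwrite(f"pics/{n}0.png",im[:,:,::-1])
s=sensors.get_state();print(s["time"],s["position"],s["tool_rot"],s["finger_gap"])
E
```

```text
0.1 [196.19929045 539.90916979 195.85237579] [-5.45012111e-01 -3.09333999e+00  2.33744118e-03] 85.31110599693694
```

View pics/top0.png

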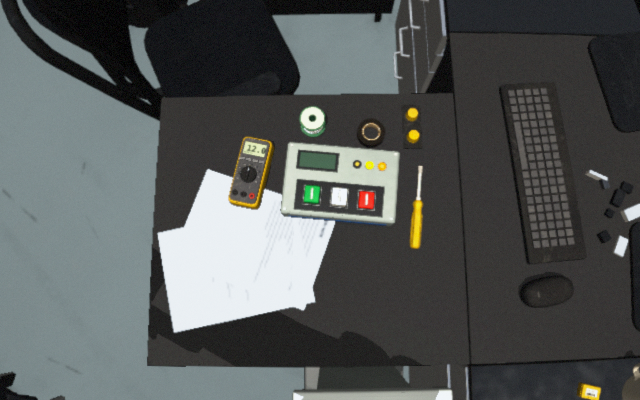

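View pics/scene0.png

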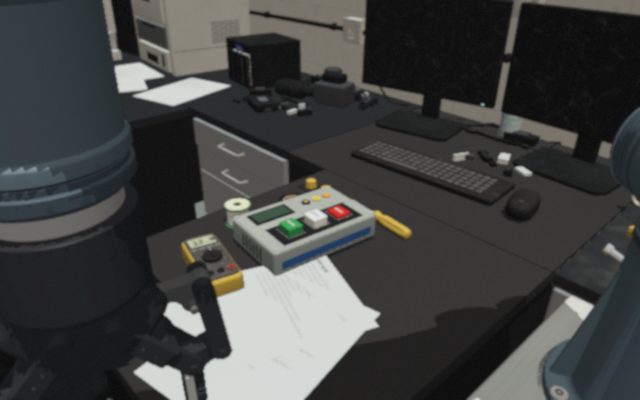

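The top view shows the keys in a row: green at about (312,194), white (339,197) and red (367,200). The scene view shows the same order, with green at about (291,228). Next I'll measure both views.

Run:
```python
from h import *
boxes={"top":(280,175,385,215),"scene":(265,195,365,245)}
for n,(x0,y0,x1,y1) in boxes.items():
    im=np.load(f"pics/{n}.npy");ci=camera_info(n);hsv=cv2.cvtColor(im,cv2.COLOR_RGB2HSV)
    H,S,V=cv2.split(hsv)
    for c,m,z in(("g",(H>45)&(H<85)&(S>110)&(V>60),74),("r",((H<8)|(H>172))&(S>120)&(V>60),64)):
        m=m.astype(np.uint8)*255;k=np.zeros_like(m);k[y0:y1,x0:x1]=m[y0:y1,x0:x1]
        cs,_=cv2.findContours(k,cv2.RETR_EXTERNAL,cv2.CHAIN_APPROX_NONE);q=max(cs,key=cv2.contourArea)
        (u,v),wh,a=cv2.minAreaRect(q);print(n,c,(u,v),wh,a,ray(ci,(u,v),z).round(1))
        print(" corners",[ray(ci,p,z)[:2].round(0).tolist() for p in cv2.boxPoints(((u,v),wh,a))])
    T=np.array(ci["world_to_cam"]);print(n,"cam",(-T[:3,:3].T@T[:3,3]).round(0))
ci=camera_info("top")
print("white",ray(ci,(339,197),74).round(1))
print("box corners",[ray(ci,p,56)[:2].round(0).tolist() for p in((289,143),(399,152),(393,223),(282,214))])
im=np.load("pics/top.npy");cv2.imwrite("pics/crop.png",cv2.resize(im[130:235,270:410],None,fx=5,fy=5,interpolation=cv2.INTER_CUBIC)[:,:,::-1])
```

```text
top g (311.5, 194.0) (18.0, 15.0) 90.0 [534.7 116.4  74. ]
 corners [[553.0, 131.0], [553.0, 102.0], [517.0, 102.0], [517.0, 131.0]]
top r (365.82763671875, 199.5689697265625) (15.529504776000977, 17.273462295532227) 4.763641834259033 [524.4   9.8  64. ]
 corners [[509.0, 27.0], [543.0, 23.0], [540.0, -7.0], [506.0, -3.0]]
top cam [355.  83. 936.]
scene g (291.22637939453125, 227.29246520996094) (16.071182250976562, 22.527130126953125) 74.05460357666016 [524.3 126.7  74. ]
 corners [[551.0, 134.0], [542.0, 91.0], [498.0, 120.0], [507.0, 160.0]]
scene r (338.6499938964844, 211.45001220703125) (13.281564712524414, 21.81971549987793) 71.56504821777344 [521.4  14.2  64. ]
 corners [[545.0, 24.0], [538.0, -25.0], [499.0, 5.0], [506.0, 50.0]]
scene cam [-37. 588. 518.]
white [528.1  62.8  74. ]
box corners [[645.0, 163.0], [624.0, -61.0], [478.0, -43.0], [499.0, 176.0]]
```

View pics/crop.png

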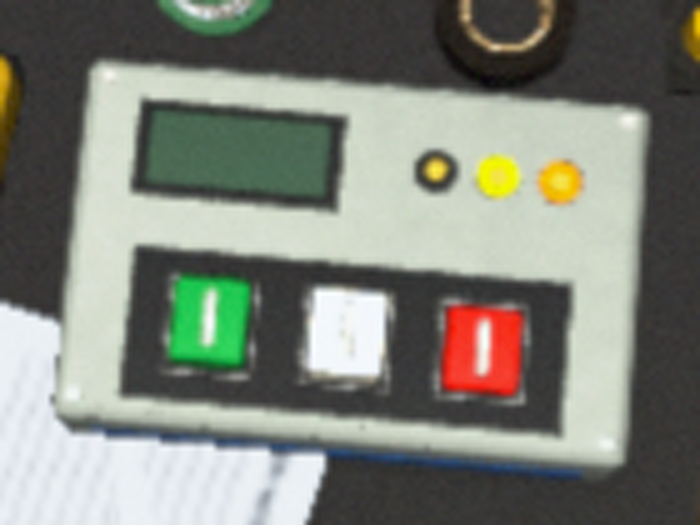

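The row measures 107 mm from green to red, against an expected 108. The row direction is yawed about −5.5°, and the green cap is near (535,116,74). I'll move above it with the fingers shut.

Call:
{"method": "step_arm", "body": {
  "deltas": [
    [0, 28, -35, 0, 2],
    [0, 28, -35, 0, 2],
    [0, 28, -35, 0, 2],
    [0, 28, -35, 0, 2],
    [0, 28, -35, 0, 2],
    [0, 28, -35, 0, 2],
    [0, 28, -35, 0, 2],
    [0, 28, -35, 0, 0]
  ]
}}

```text
time: 0.9
position: [421.1, 258.8, 196.5]
tool_rot: [-0.162, -3.137, 0.0]
contact_force: [0.8, 0.2, -0.4]
finger_gap: 0.2
grip_force: 0.0
```

Call:
{"method": "step_arm", "body": {
  "deltas": [
    [0, 28, -35, 0, 0],
    [0, 28, -35, 0, 0],
    [0, 28, -35, -10, 0],
    [0, 27, -33, -10, 0],
    [0, 0, 0, -20, 0],
    [0, 0, 0, -20, 0],
    [0, 0, 0, 0, 0],
    [0, 0, 0, 0, 0]
  ]
}}

```text
time: 1.7
position: [531.1, 122.5, 136.5]
tool_rot: [-0.164, -3.136, 0.0]
contact_force: [0.2, 0.4, 0.4]
finger_gap: 0.3
grip_force: 0.0
```

Run:
```python
from h import *
s=sensors.get_state();print(s["time"],s["position"],s["tool_rot"],s["finger_gap"],s["contact_force"])
ci=camera_info("wrist");im=capture("wrist");cv2.imwrite("pics/w1.png",im[:,:,::-1])
H,S,V=cv2.split(cv2.cvtColor(im,cv2.COLOR_RGB2HSV))
for c,m,z in(("g",(H>45)&(H<85)&(S>110)&(V>60),74),("r",((H<8)|(H>172))&(S>120)&(V>60),64)):
    cs,_=cv2.findContours(m.astype(np.uint8),cv2.RETR_EXTERNAL,cv2.CHAIN_APPROX_NONE)
    for q in sorted(cs,key=cv2.contourArea)[-2:]:
        R=cv2.minAreaRect(q);print(c,R,ray(ci,R[0],z).round(1),[ray(ci,p,z)[:2].round(0).tolist() for p in cv2.boxPoints(R)])
p=ci["world_to_cam"];K=ci["camera_matrix"]
T=np.array(p);print("cam",(-T[:3,:3].T@T[:3,3]).round(0))
```

```text
1.7 [531.07722229 122.45687501 136.52351005] [-1.63721655e-01 -3.13603845e+00  1.59887781e-04] 0.3128018625322593 [0.22009768 0.36473151 0.44888425]
g ((320.19073486328125, 318.30413818359375), (1.5230191946029663, 9.848857879638672), 66.03751373291016) [656.5 110.   74. ] [[658.0, 105.0], [654.0, 115.0], [655.0, 115.0], [659.0, 105.0]]
g ((314.5, 208.0), (34.0, 31.0), 90.0) [536.7 117.4  74. ] [[519.0, 105.0], [522.0, 133.0], [555.0, 130.0], [552.0, 101.0]]
r ((435.75006103515625, 190.75001525878906), (10.60660171508789, 11.31370735168457), 45.0) [534.9 231.5  64. ] [[534.0, 224.0], [527.0, 232.0], [535.0, 239.0], [542.0, 231.0]]
r ((202.0, 204.5), (35.0, 34.0), 90.0) [525.3  10.8  64. ] [[507.0, -2.0], [510.0, 31.0], [544.0, 23.0], [541.0, -10.0]]
cam [461. 131. 315.]
```

View pics/w1.png

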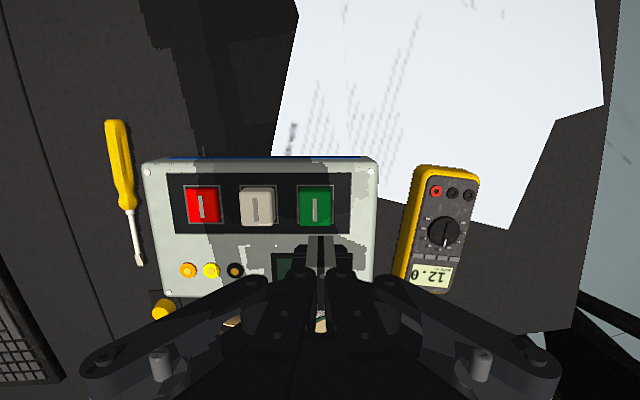

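The wrist view shows green at (314,208), which gives (536.7,117.4). That agrees with the top view. The fingers are shut and clear of the caps, so I'll shift (+5,−5) and descend to about 78.

Call:
{"method": "step_arm", "body": {
  "deltas": [
    [0, 5, -5, 0, 0],
    [0, 0, 0, -20, 0],
    [0, 0, 0, -20, 0],
    [0, 0, 0, -14, 0],
    [0, 0, 0, -4, 0],
    [0, 0, 0, 0, 0],
    [0, 0, 0, 0, 0],
    [0, 0, 0, 0, 0]
  ]
}}

```text
time: 2.55
position: [537.4, 117.4, 79.8]
tool_rot: [0.164, 3.135, 0.0]
contact_force: [0.1, -0.0, -0.3]
finger_gap: -0.1
grip_force: 0.0
```

Call:
{"method": "step_arm", "body": {
  "deltas": [
    [0, 0, 0, -2, 0],
    [0, 0, 0, -2, 0],
    [0, 0, 0, -2, 0],
    [0, 0, 0, -2, 0],
    [0, 0, 0, -2, 0],
    [0, 0, 0, -2, 0],
    [0, 0, 0, 0, 0],
    [0, 0, 0, 0, 0]
  ]
}}

```text
time: 3.35
position: [536.5, 117.4, 66.6]
tool_rot: [-0.164, -3.137, 0.0]
contact_force: [-0.4, 0.1, -0.2]
finger_gap: -0.3
grip_force: 0.0
```

Call:
{"method": "step_arm", "body": {
  "deltas": [
    [0, 0, 0, -1, 0],
    [0, 0, 0, -1, 0],
    [0, 0, 0, -1, 0],
    [0, 0, 0, -1, 0],
    [0, 0, 0, 0, 0],
    [0, 0, 0, 0, 0],
    [0, 0, 0, 0, 0],
    [0, 0, 0, 0, 0]
  ]
}}

```text
time: 4.15
position: [536.6, 117.4, 62.7]
tool_rot: [0.164, 3.137, 0.0]
contact_force: [0.7, -0.1, -0.1]
finger_gap: -0.3
grip_force: 0.0
```

No force yet at z = 62.7, which I didn't expect. I'll look before pressing further.

Run:
```python
from h import *
a=capture("wrist")[140:300,150:400];b=capture("scene")[180:280,220:390]
s=sensors.get_state();print(s["position"],s["contact_force"])
f=lambda i,w:cv2.resize(i,(w,int(i.shape[0]*w/i.shape[1])),interpolation=cv2.INTER_CUBIC)
cv2.imwrite("pics/p1.png",np.hstack([cv2.resize(a,(400,400)),cv2.resize(b,(400,400))])[:,:,::-1])
```

```text
[536.52071492 117.39644534  62.69807508] [-0.48580799  0.24133814  0.37201547]
```

View pics/p1.png

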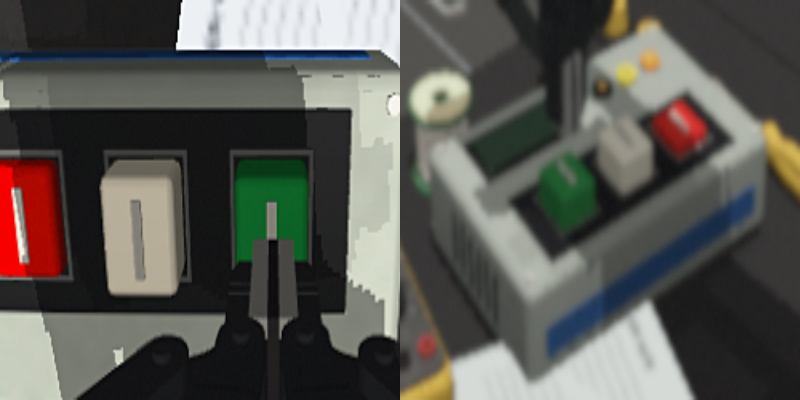

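The scene view puts the fingertips at about (292,212), apparently behind or above the green cap at (291,225). In the wrist view the tip is at about (320,236). Red still looks latched and green still up. I'll triangulate the tip and the green cap.

Run:
```python
from h import *
def cr(n,uv):
    ci=camera_info(n);a=ray(ci,uv,0);b=ray(ci,uv,100);d=(b-a)/np.linalg.norm(b-a);return a,d
def tri(L):
    A=np.zeros((3,3));B=np.zeros(3)
    for n,uv in L:
        a,d=cr(n,uv);P=np.eye(3)-np.outer(d,d);A+=P;B+=P@a
    x=np.linalg.solve(A,B);return x.round(1),[round(np.linalg.norm((np.eye(3)-np.outer(d,d))@(x-a)),1) for a,d in(cr(n,u) for n,u in L)]
print("tip",tri([("scene",(292,212)),("wrist",(320,236))]))
def pr(n,p):
    ci=camera_info(n);T=np.array(ci["world_to_cam"]);rv=cv2.Rodrigues(T[:3,:3])[0]
    return cv2.projectPoints(np.array([p],float),rv,T[:3,3],np.array(ci["camera_matrix"]),np.array(ci["distortion"],float))[0].ravel().round(1)
for n in("scene","wrist","top"):
    print(n,"TCP",pr(n,(536.5,117.4,62.7)),[pr(n,(536.5,117.4,z)) for z in(74,84)])
for n in ("scene","top","wrist"):
    im=capture(n);np.save(f"pics/{n}2.npy",im)
a=np.load("pics/top2.npy")[150:225,270:395];b=np.load("pics/scene2.npy")[190:250,250:350]
cv2.imwrite("pics/p2.png",np.hstack([cv2.resize(a,(400,500),interpolation=2),cv2.resize(b,(400,500),interpolation=2)])[:,:,::-1])
```

```text
tip (array([528.3, 119.8,  99.5]), [np.float64(1.1), np.float64(1.1)])
scene TCP [290.9 228.2] [array([290.8, 222.7]), array([290.7, 217.8])]
wrist TCP [319. 227.] [array([319. , 233.4]), array([318.9, 239.8])]
top TCP [311.2 194.3] [array([311. , 193.1]), array([310.8, 192.1])]
```

View pics/p2.png

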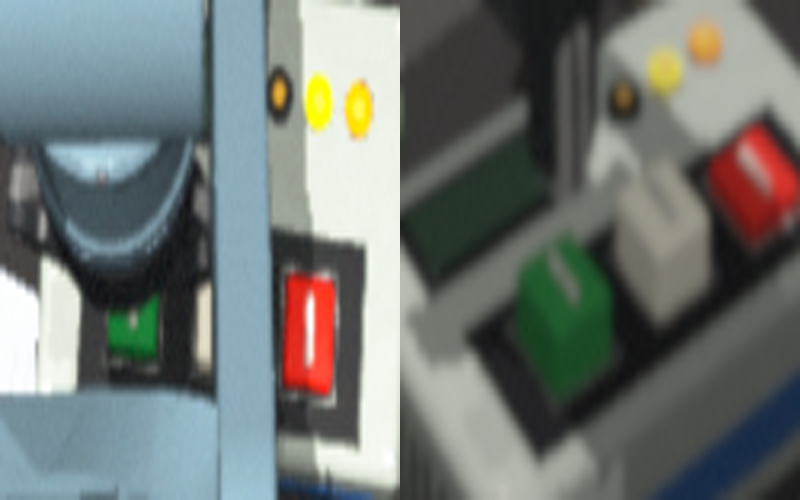

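Both views agree that the real fingertip is at about z ≈ 95, above the cap. It occludes the top of the cap, there's no contact, and the reported TCP reads about 30 mm too low. Laterally the tip is still within the green cap, so I'll keep descending in small steps guided by force.

Call:
{"method": "step_arm", "body": {
  "deltas": [
    [0, 0, 0, -2, 0],
    [0, 0, 0, -2, 0],
    [0, 0, 0, -2, 0],
    [0, 0, 0, -2, 0],
    [0, 0, 0, -2, 0],
    [0, 0, 0, 0, 0],
    [0, 0, 0, 0, 0],
    [0, 0, 0, 0, 0]
  ]
}}

```text
time: 5.2
position: [536.6, 117.4, 52.8]
tool_rot: [0.164, 3.137, 0.0]
contact_force: [-0.3, -0.5, -0.3]
finger_gap: -0.0
grip_force: 0.0
```

Run:
```python
from h import *
s=sensors.get_state();print(s["time"],s["position"],s["contact_force"],s["joints"])
ci=camera_info("wrist");w=capture("wrist");b=capture("scene")
cv2.imwrite("pics/p3.png",np.hstack([cv2.resize(w[160:280,260:380],(400,400),interpolation=2),cv2.resize(b[170:250,250:330],(400,400),interpolation=2)])[:,:,::-1])
```

```text
5.2 [536.58654472 117.41729991  52.76336925] [-0.33276932 -0.47455284 -0.33939856] [-7.23622099e-04  2.99332081e-01  1.78162295e+00  1.80086261e-05
  1.06050201e+00 -1.46709877e+00]
```

View pics/p3.png

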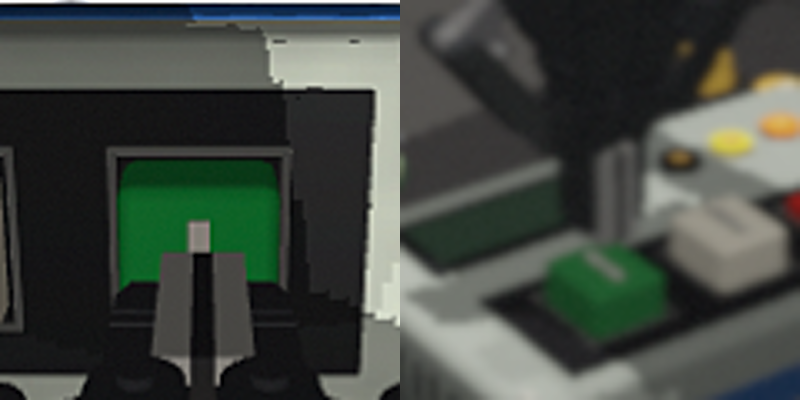

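The wrist view shows the fingertip at (321,236) over the green cap, and the scene view shows it at (293,218), still about 10 mm above the cap. It's laterally centred, so I'll continue down.

Call:
{"method": "step_arm", "body": {
  "deltas": [
    [0, 0, 0, -2, 0],
    [0, 0, 0, -2, 0],
    [0, 0, 0, -2, 0],
    [0, 0, 0, -1, 0],
    [0, 0, 0, -1, 0],
    [0, 0, 0, 0, 0],
    [0, 0, 0, 0, 0],
    [0, 0, 0, 0, 0]
  ]
}}

```text
time: 6.1
position: [536.6, 117.4, 44.8]
tool_rot: [0.164, 3.137, 0.0]
contact_force: [0.1, -0.5, 0.5]
finger_gap: 0.1
grip_force: 0.0
```

Call:
{"method": "step_arm", "body": {
  "deltas": [
    [0, 0, 0, -1, 0],
    [0, 0, 0, -1, 0],
    [0, 0, 0, -1, 0],
    [0, 0, 0, -1, 0],
    [0, 0, 0, 0, 0],
    [0, 0, 0, 0, 0],
    [0, 0, 0, 0, 0],
    [0, 0, 0, 0, 0]
  ]
}}

```text
time: 6.9
position: [536.5, 117.4, 40.7]
tool_rot: [0.164, 3.137, -0.0]
contact_force: [-0.4, 0.4, 0.8]
finger_gap: -0.1
grip_force: 0.0
```

Call:
{"method": "step_arm", "body": {
  "deltas": [
    [0, 0, 0, -1, 0],
    [0, 0, 0, -1, 0],
    [0, 0, 0, -1, 0],
    [0, 0, 0, -1, 0],
    [0, 0, 0, 0, 0],
    [0, 0, 0, 0, 0],
    [0, 0, 0, 0, 0],
    [0, 0, 0, 0, 0]
  ]
}}

```text
time: 7.7
position: [536.6, 117.4, 36.7]
tool_rot: [0.164, 3.137, -0.0]
contact_force: [0.3, -0.1, -0.2]
finger_gap: 0.2
grip_force: 0.3
```

Run:
```python
from h import *
s=sensors.get_state();print(s["time"],s["position"],s["contact_force"])
w=capture("wrist");b=capture("scene")
cv2.imwrite("pics/p4.png",np.hstack([cv2.resize(w[150:290,180:380],(400,400),interpolation=2),cv2.resize(b[180:260,250:370],(400,400),interpolation=2)])[:,:,::-1])
```

```text
7.7 [536.58095946 117.36804741  36.70250056] [ 0.31139399 -0.10733123 -0.16778327]
```

View pics/p4.png

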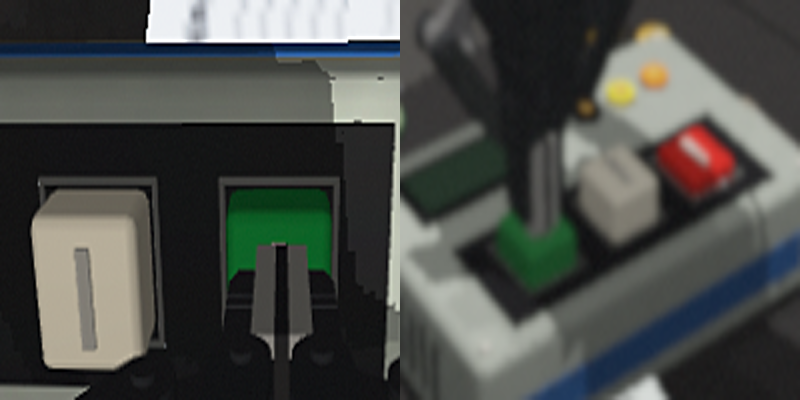

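The wrist and scene views show the tip about to touch, or just touching, the middle of the green cap (scene (293,226)). Red is still down and white is up. I'll continue.

Call:
{"method": "step_arm", "body": {
  "deltas": [
    [0, 0, 0, -1, 0],
    [0, 0, 0, -1, 0],
    [0, 0, 0, -1, 0],
    [0, 0, 0, 0, 0],
    [0, 0, 0, 0, 0],
    [0, 0, 0, 0, 0],
    [0, 0, 0, 0, 0],
    [0, 0, 0, 0, 0]
  ]
}}

```text
time: 8.6
position: [536.3, 117.4, 33.6]
tool_rot: [-0.164, -3.137, 0.0]
contact_force: [-1.2, -0.0, 0.6]
finger_gap: -0.2
grip_force: 0.1
```

Call:
{"method": "step_arm", "body": {
  "deltas": [
    [0, 0, 0, -1, 0],
    [0, 0, 0, -1, 0],
    [0, 0, 0, -1, 0],
    [0, 0, 0, 0, 0],
    [0, 0, 0, 0, 0],
    [0, 0, 0, 0, 0],
    [0, 0, 0, 0, 0],
    [0, 0, 0, 0, 0]
  ]
}}

```text
time: 9.4
position: [536.5, 117.4, 30.7]
tool_rot: [0.164, 3.137, -0.0]
contact_force: [-0.7, -0.2, 0.1]
finger_gap: 0.0
grip_force: 0.0
```

Call:
{"method": "step_arm", "body": {
  "deltas": [
    [0, 0, 0, -1, 0],
    [0, 0, 0, -1, 0],
    [0, 0, 0, -1, 0],
    [0, 0, 0, 0, 0],
    [0, 0, 0, 0, 0],
    [0, 0, 0, 0, 0],
    [0, 0, 0, 0, 0],
    [0, 0, 0, 0, 0]
  ]
}}

```text
time: 10.2
position: [536.8, 117.4, 29.4]
tool_rot: [0.164, 3.137, -0.0]
contact_force: [-6.0, -0.2, 14.2]
finger_gap: -0.1
grip_force: 7.3
```

Run:
```python
from h import *
def rep(im):
    H,S,V=cv2.split(cv2.cvtColor(im,cv2.COLOR_RGB2HSV));o=[]
    for m in((H>45)&(H<85)&(S>110)&(V>50),((H<8)|(H>172))&(S>120)&(V>60)):
        k=np.zeros(m.shape,np.uint8);k[190:250,265:365]=m[190:250,265:365]
        q=max(cv2.findContours(k,0,1)[0],key=cv2.contourArea);o.append(cv2.boundingRect(q))
    return o
b=capture("scene");print(rep(np.load("pics/scene.npy")),rep(np.load("pics/scene2.npy")),rep(b))
s=sensors.get_state();print(s["time"],s["position"],s["contact_force"])
w=capture("wrist")
cv2.imwrite("pics/p5.png",np.hstack([cv2.resize(w[150:290,180:380],(400,400),interpolation=2),cv2.resize(b[180:260,250:370],(400,400),interpolation=2)])[:,:,::-1])
```

```text
[(280, 219, 23, 18), (327, 205, 24, 14)] [(279, 219, 24, 18), (327, 205, 24, 14)] [(279, 225, 24, 13), (327, 202, 24, 17)]
10.25 [536.74933758 117.39853063  29.36642234] [-5.56413836 -0.399733   14.8504237 ]
```

Contact force is 14 N at the hard stop. In the scene masks the green cap dropped from row 219 to 225 and red rose from 205 to 202, so they have swapped. I'll retract straight up.

Call:
{"method": "step_arm", "body": {
  "deltas": [
    [0, 0, 0, 4, 0],
    [0, 0, 0, 10, 0],
    [0, 0, 0, 20, 0],
    [0, 0, 0, 30, 0],
    [0, 0, 0, 30, 0],
    [0, 0, 0, 30, 0],
    [0, 0, 0, 0, 0],
    [0, 0, 0, 0, 0]
  ]
}}

```text
time: 11.1
position: [537.1, 117.4, 152.6]
tool_rot: [0.164, 3.135, 0.0]
contact_force: [-0.3, 0.1, -0.2]
finger_gap: -0.3
grip_force: 0.0
```

Run:
```python
from h import *
b=capture("scene");w=capture("wrist")
s=sensors.get_state();print(s["time"],s["position"],s["contact_force"])
cv2.imwrite("pics/p6.png",np.hstack([cv2.resize(w[150:290,150:380],(400,400),interpolation=2),cv2.resize(b[180:260,250:370],(400,400),interpolation=2)])[:,:,::-1])
```

```text
11.2 [535.61562795 117.37985217 150.60562358] [ 0.1752692  -0.33352064 -0.07477918]
```

View pics/p6.png

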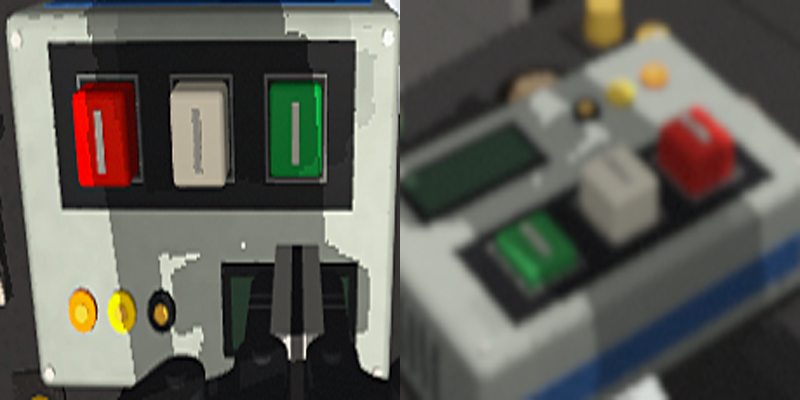

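The views show green low in its well (crop (537,245)), with red (697,150) and white (620,190) standing up. The gripper is well clear, so I'll hand in.

```bash
python3 -c "
from h import *
print(ticket.job_done())"
```

```text
the job is handed in; nothing more can be done
None
```

I pressed the green key home and handed the job in at about 11 s: the last pictures show green latched, red popped up and white still up, with the gripper clear; the reported TCP read about 35 mm lower than the real fingertips, so I pressed by force and camera.

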